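Gather the loose ferrules in the marked corner of the tote

TASK

Lift the small blue parts tote off the bench by its wooden handle, keeping it about level until it is well clear. Then tip it toward its yellow corner, clearly down at that corner, until all three loose brass ferrules have slid into the yellow corner, without spilling any or disturbing the things standing round about. Finish with the tote still held by its handle in the gripper, up in the air, tilted and still, with the ferrules resting in the yellow corner.

Things in the scene. Friction and masses are not known exactly. Their poses are not given: they have to be found in the camera images.
- tote: open blue parts tote, outside 190 mm (its x) x 150 mm (its y), walls 48 mm high and 4 mm thick, floor 4 mm thick, about 0.36 kg empty (may vary by a quarter); loose on the bench at any yaw. Origin: centre of the underside; z up. One corner, at +x +y of its own axes, is capped in yellow. A wooden handle bar runs along its x axis over the middle, carried by a dark steel bracket at each end (30 mm wide, up to 138 mm)
- tote_handle (a point): centre of the wooden handle bar, 126 mm above the tote underside; axes as the tote. The bar is straight along the tote x axis, free length 190 mm, 16 mm wide across (tote y), 24 mm high, so its top is 138 mm and its underside 114 mm above the tote underside: grip it across y from above. It is rigidly fixed to the tote
- yellow_corner (a point): inside of the yellow corner, where the two inner walls meet, 7 mm above the tote floor (at x +91, y +71, z +11 mm in the tote frame)
- yellow_foot (a point): outer underside point of the yellow corner (at x +95, y +75, z 0 mm in the tote frame): the lowest point of the tote when it is tipped toward the yellow corner
- ferrule_a_mid (a point): brass ferrule: a plain polished ring 28 mm outside, 19 mm bore, 14 mm high, 30 g, lying flat and loose on the tote floor at the start; slides easily on the smooth plastic: it starts to move at a slope of some 10 to 15 degrees, and tipping the tote 30 to 40 degrees straight toward the yellow corner brings it along a wall all the way home. The point is its centre
- ferrule_b_mid (a point): brass ferrule: a plain polished ring 28 mm outside, 19 mm bore, 14 mm high, 30 g, lying flat and loose on the tote floor at the start; slides easily on the smooth plastic: it starts to move at a slope of some 10 to 15 degrees, and tipping the tote 30 to 40 degrees straight toward the yellow corner brings it along a wall all the way home. The point is its centre
- ferrule_c_mid (a point): brass ferrule: a plain polished ring 28 mm outside, 19 mm bore, 14 mm high, 30 g, lying flat and loose on the tote floor at the start; slides easily on the smooth plastic: it starts to move at a slope of some 10 to 15 degrees, and tipping the tote 30 to 40 degrees straight toward the yellow corner brings it along a wall all the way home. The point is its centre
- jar: bystander: round pale jar with a metal lid, 58 mm across, 84 mm high; leave it alone. Origin: centre of its underside
- green_bottle: bystander: small green glass bottle with a red cap, 36 mm across, 85 mm high; leave it alone. Origin: centre of its underside
- cork_block: bystander: cork sanding block, 56 x 96 mm, 26 mm high; leave it alone. Origin: centre of its underside
Mind the look-alikes: they are no part of the job. Of the things shaped like the tote, the blue one is meant.

How it is judged (in metres and radians):
On the way, in this order (a step that is already met when the one before it is completed fails the run):
1. the tote is lifted clear of the bench, about level, with the ferrules not yet in the yellow corner (height (world z) of each of yellow_foot, tote above 0.03 m and angle between tote's own z axis and vertical below 0.26 rad and not (distance between each of ferrule_a_mid, ferrule_b_mid, ferrule_c_mid and yellow_corner below 0.08 m)), for 0.2 s.
2. the tote is tipped in the air and all ferrules are in the yellow corner (angle between tote's own z axis and vertical above 0.26 rad and height (world z) of yellow_foot above 0.02 m and distance between each of ferrule_a_mid, ferrule_b_mid, ferrule_c_mid and yellow_corner below 0.08 m), for 0.2 s.
At the end, for the whole second after the job is handed in: The tote is held by its handle (grasp point within 100 mm of the bar centre), still, tilted 15 to 60 degrees, its x and y axes each 4.5 degrees or more below level, yellow corner over 20 mm up, touching no bystander, and each ferrule centre is within 80 mm of the inside of the yellow corner (all of step 2 and angle between tote's own z axis and vertical below 1.05 rad and linear speed of tote below 0.03 m/s and angular speed of tote below 0.15 rad/s and contact force between tote and the fingers above 1 N and contact force between tote and jar below 0.1 N and contact force between tote and green_bottle below 0.1 N and contact force between tote and cork_block below 0.1 N and angle between tote's own x axis and vertical above 1.65 rad and angle between tote's own y axis and vertical above 1.65 rad and distance between the grasp point and tote_handle below 0.1 m); the arm keeps its last pose, push and grip.
It fails at once if a ferrule spills out of the tote (z of any of ferrule_a_mid, ferrule_b_mid, ferrule_c_mid in the frame of tote above 0.06 m or z of any of ferrule_a_mid, ferrule_b_mid, ferrule_c_mid in the frame of tote below -0.01 m).
It fails at once if a bystander is moved by more than 20 mm (distance of any of jar, green_bottle, cork_block from where it was at the start of the episode above 0.02 m).
It also fails if it takes over 40 s, if anything falls off the work surface, if the arm or the gripper's body presses on something with over 40 N, if the wrist force passes 120 N, or if a joint passes its speed limit or range.

ROBOT

A 6-joint arm with a two-finger parallel gripper is mounted at the origin on a cart in front of the work surface, level with it; the furniture and walls round the work are solid. World frame = base frame: x ahead of the robot, y to its left, z up, the work surface at z = 0. Lengths are in m, angles in degrees, forces in N, time in s.
With the tool pointing down it reaches from about 0.4 to 0.825 m from the base axis. Payload 7 kg.
Tool frame: the origin (TCP) lies midway between the tips of the shut fingers; the grasp point (between the pads) lies 19 mm behind it; z points along the fingers, y is the line along which they close (so a half turn about z gives the same grasp; the last joint's range is limited). The gripper opens to 88 mm and grips with 3 to 60 N. Pads are 19 mm wide; open, the fingers measure 130 mm over their backs; the gripper's body (78 mm by 193 mm) begins 47 mm behind the grasp point.
Start: joints at [-48.81, 20.546, 0.682, 0, -70.136, -16.507], TCP at [0.282, -0.613, 0.227] pointing down, gripper open.
Joint ranges: [-176.03, 176.03], [-82.01, 121.73], [-58.28, 71.71], [-173.87, 95.51], [-174.79, -0.11], [-173.66, 173.66]. Speed limits (degrees/s): [136.94, 136.94, 172.46, 180, 180, 180].

INTERFACE

Orientations are given as a 3x3 rotation matrix whose columns are the frame's x, y, z axes.
In Python, from rig import robot gives the robot as it stands. Calls block until the motion is done:
- robot.goto(position, orientation): joint-space move of the TCP to a pose.
- robot.servo_line(position, ori=None, speed=0.15): straight line of the TCP; ori=None keeps the orientation; speed is the mean speed in m/s.
- robot.movej(angles): joint-space move.
- robot.move_gripper(opening): opening from 0.0 (shut) to 1.0 (fully open); the grip force is fixed at half the most; returns when the fingers have stopped.
- robot.dwell(seconds).
- robot.ik(position, orientation): joint angles nearest the present ones, or None.
- robot.grab_frame(name): name is "scene" or "top" or "wrist"; returns (picture, depth): 420x560x3 uint8, red, green, blue; 420x560 float32, m along the optical axis (not along the pixel's ray), 0 where there is no reading.
- robot.camera_info(name): a dict with "vfov" (degrees; the focal length in pixels is half the picture's height over the tangent of half this angle, whatever the lens; pixels are square), "cx", "cy" (the principal point, pixels), "view" (4x4, takes a point from world to camera coordinates); the wrist camera has in their place "T_tool_cam" (4x4, takes a point from camera to tool coordinates, whose origin is the TCP and whose axes are the flange's). Camera axes: x right, y down, z forward; pixel columns grow to the right and rows downward; lengths in m; the calibration is good to about 2 mm. A picture is of the moment at which its call begins: read the wrist's pose just before it. camera_info takes no time and is no camera call.
A pose or a line that the arm cannot do raises robot.Unreachable and nothing moves.
- robot.job_done(): hands the job in; it is judged then, once.
Readings, each from a call of its own:
- robot.read_t(): time.
- robot.read_qpos(): joint angles.
- robot.read_qvel(): joint speeds.
- robot.read_effort(): joint torques, N m.
- robot.read_position(): TCP position.
- robot.read_tcp_rot(): TCP orientation.
- robot.read_force(): force on the tool from outside, world axes, zero at the start.
- robot.read_ft_torque(): the same for the moment, N m.
- robot.read_grip_width(): opening from 0.0 (shut) to 1.0 (fully open).
- robot.read_finger_force(): force on a finger pad.
Only numpy, scipy, OpenCV 4.12 (cv2) and the standard library are available. Lean on these libraries where they do the work, as an engineer would, in place of code of your own. Each camera call takes 0.05 s, during which the arm holds its last target. There are 200 camera calls.

## Working session

There is one attempt and no reset: what is moved stays moved. The work goes in short steps, each a Python script; the robot and the scene stay as the last script left them, time stands still between calls to the robot, and variables do not carry over. Pictures are saved under pics/ and viewed, at most 10 in all, crops included, and the job is handed in when it is done.

```bash
mkdir -p pics; cat > h.py <<'E'
import numpy as np, cv2
from rig import robot
def cloud(name):
    if name=="wrist":
        T=np.eye(4);T[:3,:3]=robot.read_tcp_rot();T[:3,3]=robot.read_position()
    im,d=robot.grab_frame(name);c=robot.camera_info(name)
    f=210/np.tan(np.radians(c["vfov"])/2)
    M=T@c["T_tool_cam"] if name=="wrist" else np.linalg.inv(c["view"])
    v,u=np.mgrid[:420,:560]
    cx,cy=c.get("cx",279.5),c.get("cy",209.5)
    P=np.stack([(u-cx)/f*d,(v-cy)/f*d,d],-1)@M[:3,:3].T+M[:3,3]
    P[d==0]=np.nan
    return im,P
E
python3 - <<'E'
from h import *
for n in("top","scene"):
    im,P=cloud(n);np.savez(f"{n}.npz",im=im,P=P);print(robot.camera_info(n))
    cv2.imwrite(f"pics/{n}0.png",im[...,::-1])
E
```

```text
{'vfov': 55.43795184588552, 'cx': 276.3752292338515, 'cy': 205.35982124125812, 'view': array([[-0.01904417, -0.9994867 , -0.02576138,  0.32999388],
       [-0.99868305,  0.02024392, -0.04714181,  0.59182469],
       [ 0.04763912,  0.02482968, -0.99855596,  0.93571116],
       [ 0.        ,  0.        ,  0.        ,  1.        ]])}
{'vfov': 55.80094909905741, 'cx': 273.13657786345755, 'cy': 209.08768719494378, 'view': array([[-0.4094247 , -0.91228692,  0.01019793,  0.53541725],
       [-0.43328185,  0.18459123, -0.88215244,  0.30893363],
       [ 0.80289368, -0.36559357, -0.47085357,  0.52228643],
       [ 0.        ,  0.        ,  0.        ,  1.        ]])}
```

View pics/top0.png

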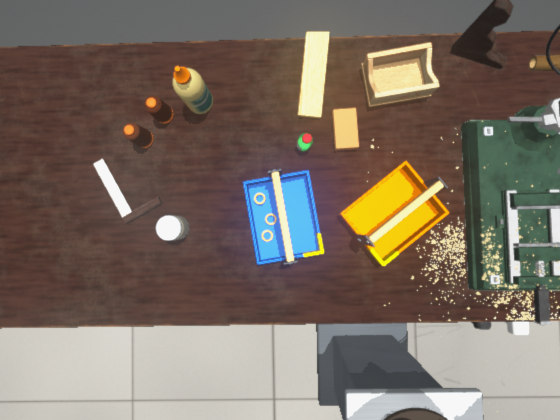

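View pics/scene0.png

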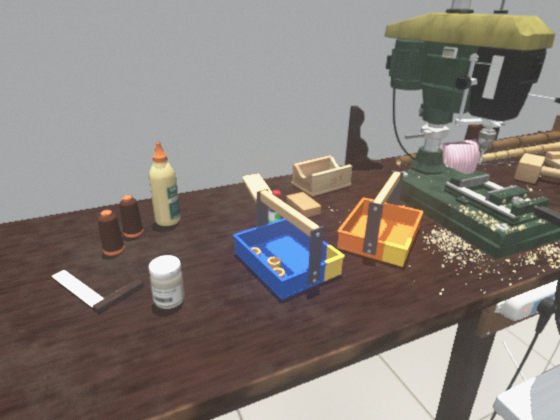

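The top view shows the blue tote centred near pixel (284,217). Its handle runs from (276,175) to (290,262), and the yellow corner is at (322,250), bottom right, on the robot's side to the right. The ferrules are at (260,198), (271,219) and (267,236). The bottle is at (305,142), the cork block at (346,130) and the jar at (171,228). The scene view agrees.

```bash
cat > fit.py <<'E'
from h import *
z=np.load("top.npz");im,P=z["im"].astype(int),z["P"]
v,u=np.mgrid[:420,:560]
R,G,B=im[...,0],im[...,1],im[...,2]
box=(u>235)&(u<335)&(v>160)&(v<275)
h=box&(P[...,2]>.125)&(P[...,2]<.15)
q=P[h];print("handle",h.sum(),np.median(q[:,2]))
rc=cv2.minAreaRect(q[:,:2].astype(np.float32));print(rc)
rim=box&(P[...,2]>.04)&(P[...,2]<.056)&((B>R+40)|((R>150)&(B<90)))
rr=cv2.minAreaRect(P[rim][:,:2].astype(np.float32));print("rim",rim.sum(),rr,cv2.boxPoints(rr))
ye=box&(R>150)&(G>130)&(B<90)&(P[...,2]>.03)&(P[...,2]<.06);print("yellow",np.nanmedian(P[ye],0),ye.sum())
wood=h&(R>130)&(R>B+20)
w=P[wood];print("wood",np.nanmean(w,0),cv2.minAreaRect(w[:,:2].astype(np.float32)))
l=cv2.fitLine(w[:,:2].astype(np.float32),cv2.DIST_HUBER,0,.01,.01).ravel();print("line",l)
for n,(a,b) in dict(jar=(171,228),bottle=(305,142),cork=(346,130),fa=(260,192),orange=(400,215)).items(): print(n,P[b,a].round(3))
# orange handle top, tallest things nearby
E
python3 fit.py
```

```text
handle 760 0.13857947978422352
((0.5693219900131226, 0.3031560778617859), (0.1990678608417511, 0.028350498527288437), 8.813361167907715)
rim 841 ((0.5694546103477478, 0.3027479946613312), (0.19585971534252167, 0.15613457560539246), 8.87378215789795) [[0.46065438 0.36477435]
 [0.48473942 0.21050863]
 [0.67825484 0.24072164]
 [0.6541698  0.39498734]]
yellow [0.49018361 0.2218391  0.04913955] 138
wood [0.57022523 0.3035274  0.13858867] ((0.5699624419212341, 0.30322468280792236), (0.1907319575548172, 0.015954412519931793), 8.885893821716309)
line [0.9880825  0.15392505 0.57022524 0.3035274 ]
jar [0.549 0.553 0.083]
bottle [0.736 0.25  0.083]
cork [0.773 0.149 0.028]
fa [0.632 0.358 0.004]
orange [0.567 0.06  0.138]
```

The measurements agree: rim at 49 mm, handle top at 138.6 mm, and a 190 x 16 mm bar. Next I check the drill press against the arm's swing path, and IK for the grasp and tilt.

```bash
cat >> h.py <<'E'
from scipy.spatial.transform import Rotation as Rt
tx=-np.array([.9881,.1539,0]);tx/=np.linalg.norm(tx);tz=np.array([0,0,1.]);ty=np.cross(tz,tx)
C=np.array([.5697,.303,0])
def grasp(s): return np.column_stack([-s*tx,s*ty,-tz])   # tool axes, s=+-1
def tilt(deg,s,d=(.79,.61)):                              # tip toward corner
    dn=d[0]*tx+d[1]*ty; ax=np.cross(tz,dn); ax/=np.linalg.norm(ax)
    return Rt.from_rotvec(np.radians(deg)*ax).as_matrix()@grasp(s)
G=C-.015*tx+np.array([0,0,.107])
E
python3 - <<'E'
from h import *
assert all(tilt(10,1)[:,0]@tilt(10,1)[:,1]<1e-9 for _ in [0])
R=tilt(35,1)@grasp(1).T
print("tilted tote x,y z-comp",(R@tx)[2],(R@ty)[2],np.linalg.det(grasp(1)))
for n in("top","scene"):
    P=np.load(n+".npz")["P"].reshape(-1,3)
    for y0 in np.arange(-.8,.2,.1):
        m=(P[:,1]>y0)&(P[:,1]<y0+.1)&(P[:,2]>.1)&(P[:,0]<.9)&(P[:,0]>.1)
        if m.sum()>5: print(n,y0.round(2),m.sum(),"x",P[m,0].min().round(2),P[m,0].max().round(2),"zmax",P[m,2].max().round(2))
for s in(1,-1):
    print(s)
    for p,o in[(G+[0,0,.12],grasp(s)),(G,grasp(s)),(G+[0,0,.2],grasp(s)),(G+[0,0,.26],tilt(35,s)),(G+[0,0,.26],tilt(40,s)),([.40,-.05,.33],grasp(s))]:
        q=robot.ik(p,o);print(None if q is None else np.round(q,1))
for a in(-48,-30,-10):
    for r in(.32,.36,.4):
      for z in (.25,.35,.45): print(a,r,z,np.round(q,0) if (q:=robot.ik([r*np.cos(np.radians(a)),r*np.sin(np.radians(a)),z],robot.read_tcp_rot())) is not None else None)
E
```

```text
tilted tote x,y z-comp -0.45398878441813884 -0.35054830189248687 0.9999999999999998
top -0.3 3156 x 0.33 0.8 zmax 0.24
top -0.2 386 x 0.42 0.76 zmax 0.24
top -0.1 213 x 0.6 0.65 zmax 0.14
top -0.0 577 x 0.16 0.62 zmax 0.18
top 0.1 191 x 0.5 0.54 zmax 0.14
scene -0.6 13 x 0.81 0.82 zmax 0.11
scene -0.5 120 x 0.53 0.83 zmax 0.3
scene -0.4 1070 x 0.55 0.83 zmax 0.48
scene -0.3 14381 x 0.35 0.9 zmax 0.51
scene -0.2 1961 x 0.41 0.9 zmax 0.47
scene -0.1 128 x 0.6 0.65 zmax 0.14
scene -0.0 287 x 0.16 0.61 zmax 0.18
scene 0.1 471 x 0.12 0.54 zmax 0.18
1
[ 44.5  19.1  -1.4   0.  -69.5  54.4]
[ 44.5  24.4 -10.    0.  -55.6  54.4]
[ 44.5  17.    5.9   0.  -78.9  54.4]
[ 43.4  -2.8 -17.   -2.7 -40.8  57. ]
[ 43.2  -4.7 -20.9  -3.9 -33.9  58.1]
[ 21.3  -9.7 -20.1   0.  -79.6  77.6]
-1
[  44.5   19.1   -1.4    0.   -69.5 -125.6]
[  44.5   24.4  -10.     0.   -55.6 -125.6]
[  44.5   17.     5.9    0.   -78.9 -125.6]
[  43.4   -2.8  -17.    -2.7  -40.8 -123. ]
[  43.2   -4.7  -20.9   -3.9  -33.9 -121.9]
[  21.3   -9.7  -20.1    0.   -79.6 -102.4]
-48 0.32 0.25 [-11. -18. -36.  -0. -72. -54.]
-48 0.3
[... 479 characters left out ...]
  -0. -98. -72.]
-30 0.36 0.25 [  2. -13. -32.  -0. -70. -67.]
-30 0.36 0.35 [  2. -15. -21.  -0. -84. -67.]
-30 0.36 0.45 [  2. -15.  -9.  -0. -96. -67.]
-30 0.4 0.25 [ -1.  -8. -29.  -0. -69. -64.]
-30 0.4 0.35 [ -1. -10. -18.  -0. -82. -64.]
-30 0.4 0.45 [ -1. -11.  -6.  -0. -95. -64.]
-10 0.32 0.25 [ 27. -18. -36.  -0. -72. -92.]
-10 0.32 0.35 [ 27. -20. -24.  -0. -86. -92.]
-10 0.32 0.45 [ 27. -20. -12.  -0. -98. -92.]
-10 0.36 0.25 [ 22. -13. -32.  -0. -70. -87.]
-10 0.36 0.35 [ 22. -15. -21.  -0. -84. -87.]
-10 0.36 0.45 [ 22. -15.  -9.  -0. -96. -87.]
-10 0.4 0.25 [ 19.  -8. -29.  -0. -69. -84.]
-10 0.4 0.35 [ 19. -10. -18.  -0. -82. -84.]
-10 0.4 0.45 [ 19. -11.  -6.  -0. -95. -84.]
```

```bash
python3 - <<'E'
from h import *
for n in("top","scene"):
    z=np.load(n+".npz");P=z["P"]
    m=(P[...,1]<-.05)&(P[...,2]>.06)&(P[...,0]<.45)&(P[...,0]>.1)
    v,u=np.nonzero(m);H={}
    for a,b,p in zip(u,v,P[m]): H.setdefault(tuple(np.round(p/.05).astype(int)*5),[]).append((a,b))
    for k in sorted(H):
        if len(H[k])>3: print(n,k,len(H[k]),np.mean(H[k],0).round())
q0=robot.ik([.14,-.30,.35],robot.read_tcp_rot());print(q0)
E
```

```text
top (np.int64(35), np.int64(-25), np.int64(10)) 315 [542. 314.]
top (np.int64(40), np.int64(-30), np.int64(5)) 6 [551. 286.]
top (np.int64(40), np.int64(-25), np.int64(5)) 5 [528. 286.]
top (np.int64(40), np.int64(-25), np.int64(10)) 363 [543. 291.]
top (np.int64(40), np.int64(-20), np.int64(5)) 68 [508. 284.]
top (np.int64(40), np.int64(-20), np.int64(10)) 109 [522. 282.]
top (np.int64(40), np.int64(-15), np.int64(5)) 88 [493. 282.]
top (np.int64(45), np.int64(-30), np.int64(5)) 37 [548. 271.]
top (np.int64(45), np.int64(-30), np.int64(10)) 85 [555. 271.]
top (np.int64(45), np.int64(-25), np.int64(5)) 126 [532. 271.]
top (np.int64(45), np.int64(-25), np.int64(10)) 187 [544. 275.]
top (np.int64(45), np.int64(-20), np.int64(5)) 80 [511. 272.]
top (np.int64(45), np.int64(-20), np.int64(10)) 223 [518. 275.]
top (np.int64(45), np.int64(-15), np.int64(5)) 98 [492. 273.]
scene (np.int64(35), np.int64(-25), np.int64(10)) 135 [554. 219.]
scene (np.int64(40), np.int64(-30), np.int64(5)) 8 [539. 219.]
scene (np.int64(40), np.int64(-30), np.int64(10)) 53 [546. 202.]
scene (np.int64(40), np.int64(-25), np.int64(5)) 92 [530. 219.]
scene (np.int64(40), np.int64(-25), np.int64(10)) 307 [539. 209.]
scene (np.int64(40), np.int64(-20), np.int64(5)) 100 [516. 224.]
scene (np.int64(40), np.int64(-20), np.int64(10)) 189 [519. 212.]
scene (np.int64(40), np.int64(-15), np.int64(5)) 57 [503. 228.]
scene (np.int64(45), np.int64(-30), np.int64(5)) 4 [533. 213.]
scene (np.int64(45), np.int64(-30), np.int64(10)) 14 [542. 198.]
scene (np.int64(45), np.int64(-25), np.int64(5)) 36 [526. 216.]
scene (np.int64(45), np.int64(-25), np.int64(10)) 53 [526. 201.]
scene (np.int64(45), np.int64(-20), np.int64(5)) 69 [504. 220.]
scene (np.int64(45), np.int64(-20), np.int64(10)) 129 [510. 211.]
scene (np.int64(45), np.int64(-15), np.int64(5)) 48 [495. 225.]
[-2.96396496e+01 -1.85332097e+01 -2.36085963e+01 -4.41436801e-02
 -8.50009488e+01 -3.56789079e+01]
```

```bash
python3 - <<'E'
from h import *
R0=robot.read_tcp_rot()
robot.servo_line([.14,-.30,.35],speed=.25)
q=np.array(robot.read_qpos());q[0]=44.5;q[5]=54.4
robot.movej(q)
robot.goto(G+[0,0,.12],grasp(1))
print(robot.read_t(),robot.read_position(),robot.read_force())
im,P=cloud("wrist")
cv2.imwrite("pics/w1.png",im[...,::-1])
E
```

```text
4.625 [0.58456234 0.30479411 0.22834111] [ 0.36383023 -0.25782159  0.63656951]
```

View pics/w1.png

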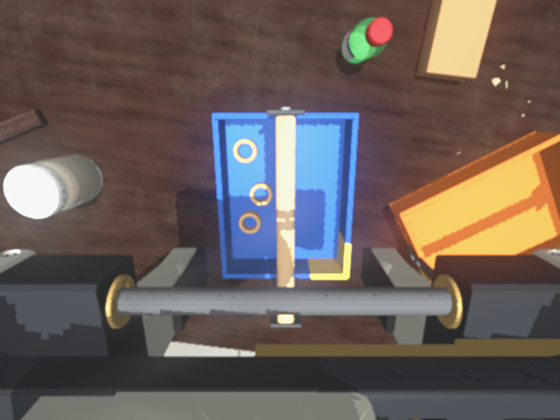

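The wrist view shows the handle at column 286, midway between the fingers and parallel to the pads. The three ferrules lie to its left. Now I grip and lift.

```bash
python3 - <<'E'
from h import *
robot.servo_line(G,ori=grasp(1),speed=.08)
robot.move_gripper(0.0)
print(robot.read_t(),robot.read_grip_width()*88,robot.read_finger_force(),robot.read_force())
robot.servo_line(G+[0,0,.03],speed=.05)
robot.servo_line(G+[0,0,.18],speed=.1)
robot.dwell(.4)
print(robot.read_t(),robot.read_grip_width()*88,robot.read_finger_force(),robot.read_force(),robot.read_position())
im,P=cloud("scene");cv2.imwrite("pics/s2.png",im[...,::-1])
E
```

```text
7.45 15.759554247242347 29.999409914016724 [ 0.64889687 -0.64206565  0.55684413]
10.25 15.964922031441166 29.996756315231323 [-0.14969696 -0.08604962 -4.60560451] [0.58452776 0.30532051 0.28693695]
```

View pics/s2.png

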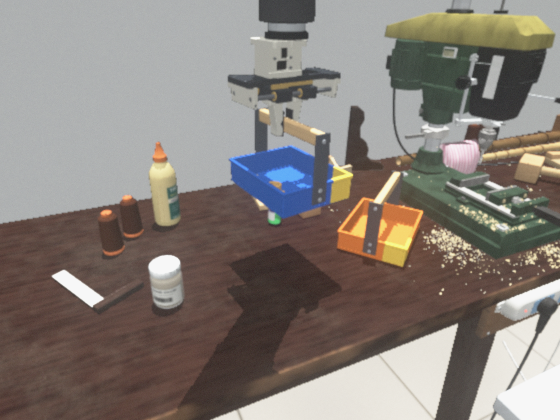

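The tote hangs level from the gripper, with its centre near (290,180), well clear of everything. Now I tip it.

```bash
python3 - <<'E'
from h import *
A=G+[0,0,.18]
robot.servo_line(A+[0,0,.04],ori=tilt(18,1),speed=.02)
robot.servo_line(A+[0,0,.08],ori=tilt(37,1),speed=.016)
robot.dwell(1)
print(robot.read_t(),robot.read_grip_width()*88,robot.read_finger_force(),robot.read_force(),robot.read_position())
ims=[]
for n in("top","wrist","scene"):
    im,P=cloud(n);np.savez(f"{n}2.npz",im=im,P=P);ims.append(im)
cv2.imwrite("pics/t3.png",np.hstack([cv2.resize(ims[0][120:320,180:400],(400,364)),cv2.resize(ims[2][60:260,180:400],(400,364))])[...,::-1])
cv2.imwrite("pics/w3.png",ims[1][...,::-1])
E
```

```text
16.1 15.80125839254496 29.99686360359192 [-0.29537928  0.48961825 -4.66028139] [0.58452269 0.30530191 0.36700713]
```

View pics/t3.png

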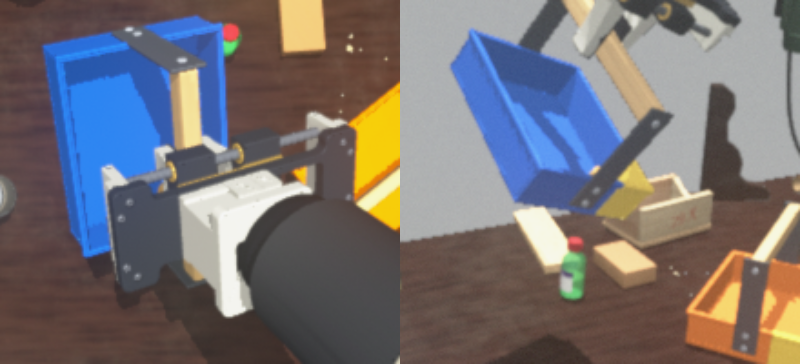

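View pics/w3.png

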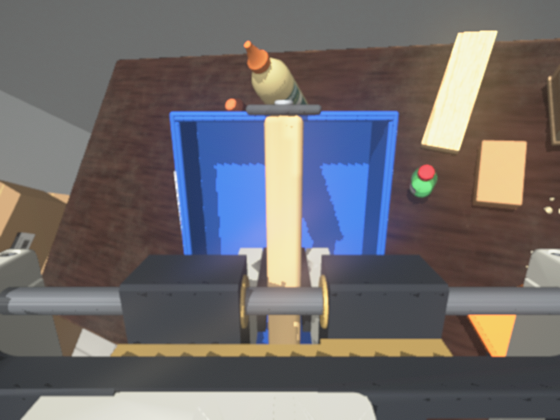

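In both crops no ferrule is left at the far (-x) end of the floor. The +x end is hidden behind the gripper. I'll emphasise the y tilt so they run along the +x wall, return to the diagonal, then yaw the tote so the scene camera looks into it.

```bash
python3 - <<'E'
from h import *
A=G+[0,0,.26]
robot.servo_line(A+[0,0,.02],ori=tilt(37,1,(.4,.92)),speed=.016)
robot.dwell(.7)
robot.servo_line(A,ori=tilt(38,1,(.72,.69)),speed=.016)
print(robot.read_t(),robot.read_position(),np.round(robot.read_qpos(),1))
best=None
for a in(-75,-60,-45,-30):
    o=Rt.from_euler("z",a,degrees=True).as_matrix()@tilt(38,1,(.72,.69))
    q=robot.ik(A,o)
    print(a,None if q is None else np.round(q,0))
E
```

```text
19.75 [0.58470394 0.30535632 0.36718333] [ 39.2  -2.5 -14.2 -12.4 -41.7  66.2]
-75 [ 62.   6. -26.  44. -62. -61.]
-60 [ 59.   0. -33.  47. -50. -49.]
-45 [ 55.  -4. -36.  46. -39. -33.]
-30 [ 52.  -6. -35.  36. -31.  -9.]
```

```bash
python3 - <<'E'
from h import *
A=G+[0,0,.26]
for i,a in enumerate((-20,-40,-60)):
    o=Rt.from_euler("z",a,degrees=True).as_matrix()@tilt(38,1,(.72,.69))
    robot.servo_line(A-[0,0,.02*((i+1)%2)],ori=o,speed=.014)
robot.dwell(.3)
print(robot.read_t(),robot.read_position(),robot.read_finger_force(),robot.read_force())
im,P=cloud("scene");np.savez("s4.npz",im=im,P=P)
cv2.imwrite("pics/s4.png",cv2.resize(im[40:270,170:440],None,fx=2.5,fy=2.5,interpolation=cv2.INTER_CUBIC)[...,::-1])
E
```

```text
24.775 [0.58452953 0.30522184 0.34711752] 29.996860027313232 [-0.15751339 -0.03603072 -4.27655739]
```

View pics/s4.png

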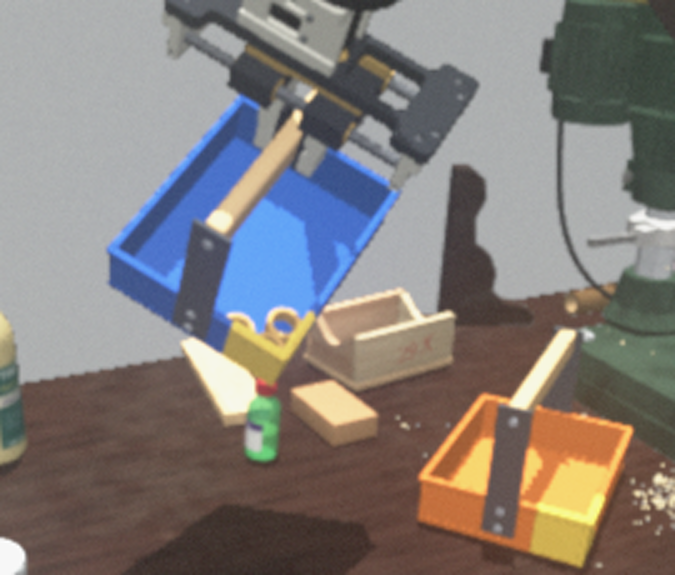

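Rings are visible at (240,325) and (280,320), just above the yellow corner, and the rest of the floor is empty. I'll enlarge that area to find the third.

```bash
python3 - <<'E'
import numpy as np,cv2
im=np.load("s4.npz")["im"]
cv2.imwrite("pics/s4b.png",cv2.resize(im[125:200,210:310],None,fx=8,fy=8,interpolation=cv2.INTER_CUBIC)[...,::-1])
from h import robot,cloud
im,P=cloud("top");cv2.imwrite("pics/t4.png",cv2.resize(im[120:320,180:400],None,fx=2.5,fy=2.5)[...,::-1])
E
```

```text
(no output)
```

View pics/s4b.png

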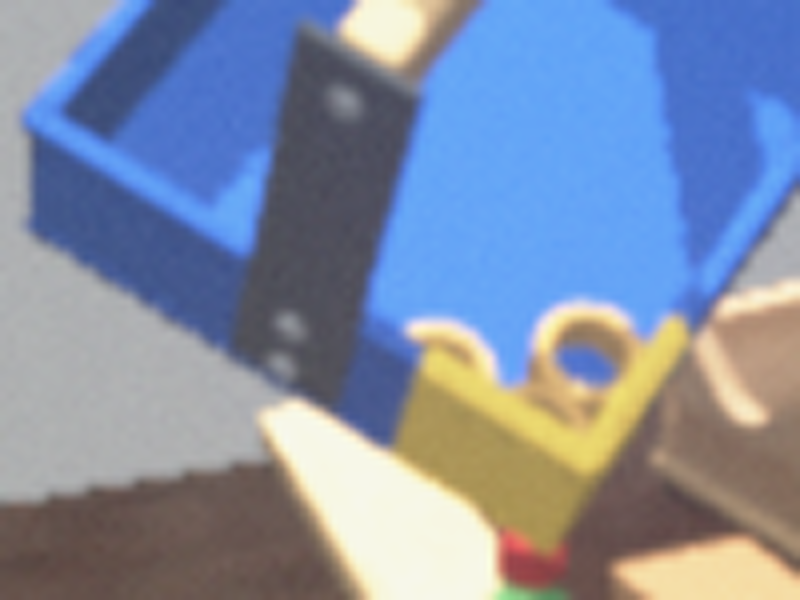

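View pics/t4.png

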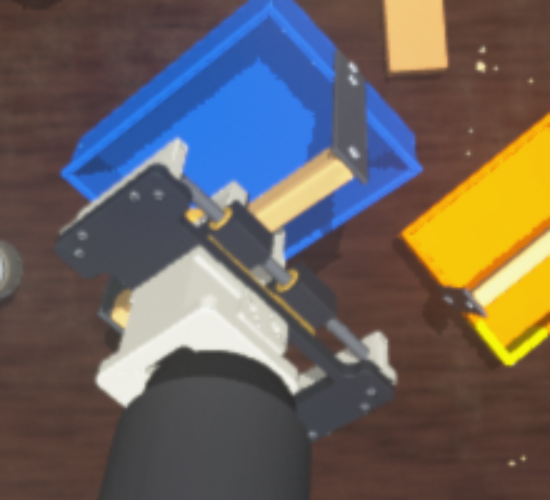

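The enlarged crop shows one ring at (455,345) by the +x wall and one at (585,350) by the +y wall. Part of the third shows at (575,405), down in the corner between them. All three are home, so I'm handing in.

```bash
python3 - <<'E'
from h import *
robot.dwell(.5)
print(robot.read_t(),np.abs(robot.read_qvel()).max(),robot.read_finger_force())
print(robot.job_done())
E
```

```text
25.375 0.048154881097180344 29.996900260448456
the job is handed in; nothing more can be done
None
```

I handed the job in at about 25 s: the tote is held by its handle in the air, still and tilted about 38° toward the yellow corner, with all three ferrules resting there in the last camera view (one only partly visible); the verdict was not shown.

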